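# Offer up the last cobble over its gap

### The arm

A 6-joint arm with a two-finger parallel gripper is mounted at the origin on the work surface. World frame = base frame: x ahead of the robot, y to its left, z up, the work surface at z = 0. Lengths are in m, angles in rad, forces in N, time in s.
With the tool pointing down it reaches from about 0.375 to 0.975 m from the base axis. Payload 3.8 kg.
Tool frame: the origin (TCP) lies midway between the tips of the shut fingers; the grasp point (between the pads) lies 19 mm behind it; z points along the fingers, y is the line along which they close (so a half turn about z gives the same grasp; the last joint's range is limited). The gripper opens to 88 mm and grips with 3 to 60 N. Pads are 18 mm wide; open, the fingers measure 123 mm over their backs; the gripper's body (75 mm by 187 mm) begins 45 mm behind the grasp point.
Start: joints at [-1.383, 0.264, 1.604, -0, 1.274, -0.037], TCP at [0.15, -0.658, 0.239] pointing down, gripper open.
Joint ranges: [-2.63, 2.63], [-0.94, 2.18], [0.31, 2.57], [-1.31, 4.45], [0, 2.66], [-2.55, 2.55]. Speed limits (rad/s): [2.57, 2.57, 3.14, 3.14, 3.14, 3.14].

### API

Orientations are given as a rotation vector (axis times angle).
In Python, from cell import manip, inverse_kinematics, cams, order gives the robot as it stands. Calls block until the motion is done:
- manip.move_pose(position, orientation): joint-space move of the TCP to a pose.
- manip.move_linear(position, rate=0.15, rot=None): straight line of the TCP; rot=None keeps the orientation; rate is the mean speed in m/s.
- manip.set_joints(angles): joint-space move.
- manip.set_gripper(opening, force=None): finger opening in m; force is the grip in N (None keeps the last); returns when the fingers have stopped.
- manip.dwell(seconds).
- inverse_kinematics(position, orientation): joint angles nearest the present ones, or None.
- manip.state(): the state.
- cams.capture(name): name is "side" or "top"; returns a dict with "image" (384x512x3 uint8, blue, green, red), "z_map" (384x512 float32, m along the optical axis (not along the pixel's ray), 0 where there is no reading), "intrinsics" (3x3 intrinsics, pixels), "k1" (the pictures are not rectified: a ray, as slopes to the right and down, at radius r is drawn at 1 + k1 r^2 times it, then the intrinsics apply), "position" and "orientation" of the camera in the world. Camera axes: x right, y down, z forward; pixel columns grow to the right and rows downward; lengths in m; the calibration is good to about 2 mm. A picture is of the moment at which its call begins.
A pose or a line that the arm cannot do raises manip.IKError and nothing moves.
- order.close_job(): hands the job in; it is judged then, once.
The state is a dict: "clock": time; "joint_pos": joint angles; "joint_velocities": joint speeds; "tau": joint torques, N m; "tool_pos": TCP position; "tcp_rot": TCP orientation; "contact_force": force on the tool from outside, world axes, zero at the start; "moment": the same for the moment, N m; "gripper_width": finger opening in m; "grasp_force": force on a finger pad.
Only numpy, scipy, OpenCV 4.12 (cv2) and the standard library are available. Lean on these libraries where they do the work, as an engineer would, in place of code of your own. Each camera call takes 0.05 s, during which the arm holds its last target. There are 200 camera calls.

### The job

The last cast cobble for the scenic paving panel is clamped in the trimming jig. Undo the jig by turning its bar knob counter-clockwise (seen from above) until it stops, take the cobble out, carry it up and over the kerb block, and hold it over the empty whole-stone gap in the middle of the panel, level, square with the gap and centred, with its underside about 15 mm above the tops of the stones around it, and finish there, still holding it still so that the fit can be checked. The panel is freshly painted: touch nothing on it, and do not disturb the kerb or the other things on the bench.

Things in the scene. Friction and masses are not known exactly. Their poses are not given: they have to be found in the camera images.
- stone: The cobble to carry: dark slate-grey flecked block, 110 (its x) x 50 (its y) x 40 mm high, about 0.27 kg. Origin: centre of its underside, z up. It starts in the jig, long side along the jig's x, underside 15 mm above the table. Its long sides are free for fingers; a steel lip reaches 8 mm over its end nearest the knob and bars lifting until the knob is undone.
- jig: Trimming jig, fixed: wooden base 240 (x) x 100 (y) x 15 mm, origin at the centre of its underside, left or right of the kerb (panel on the other side). From -x to +x: an end stop (top 45 mm above the table), the cobble (centre at x -67 mm), the sliding steel jaw with its lip (top 65 mm), a grey block (top 50 mm) with the knob (x +68 mm).
- knob (a joint): Angle of the jig's bar knob, rad: 0 to 0.2 (clamped) at the start, grows counter-clockwise seen from above, end stop at 1.4; undone above 1.15. It drives the jaw with its lip off the cobble along the jig's +x, 12 mm per rad (lip clear from about 0.7). Friction about 0.05 N m; stays where left.
- knob_grip (a point): A point on the knob's vertical turning axis, 85 mm above the table, in its upright bar; turns with the knob. The bar is black, 50 mm long (the point's x) x 14 mm thick (the point's y), from 62 to 96 mm above the table; grip it across its thickness. At joint 0 its x axis is 0.7 rad clockwise of the jig's x axis.
- panel: Paving panel, fixed: tan board 244 (x) x 182 (y) x 20 mm with dark cobbles 40 mm high glued on in three rows along its x (tops 60 mm above the table). Origin: centre of the board's underside. In the middle is the whole-stone gap; at the end of one outer row is a half-stone gap (59 mm long), not the target.
- gap (a point): The target: the centre of the whole-stone gap, at the level of the surrounding stones' tops (60 mm above the table). The gap is 126 mm long (the point's x) x 66 mm wide (the point's y), 40 mm deep. The cobble may lie either way round along x.
- kerb: Loose grey kerb block, 300 (x) x 50 (y) x 110 mm high, 2.5 kg, standing between jig and panel, roughly along the world's x. Origin at the centre of its underside.
- jar: Bystander: a glass jar, 60 mm across, 85 mm tall, origin at the centre of its underside.
- brush: Bystander: a paint brush lying on the bench; origin on its underside.
- halfstone: Bystander: a loose half cobble 51 x 50 x 40 mm; origin at the centre of its underside.
Mind the look-alikes: they are no part of the job. What is shaped like the stone but green is not meant.

How it is judged:
On the way, in this order (a step that is already met when the one before it is completed fails the run):
1. the knob is undone with the cobble still in the jig (value of joint knob above 1.15 rad and height (world z) of stone below 0.025 m), for 0.1 s.
2. the cobble passes over the kerb, higher than its top (height (world z) of stone above 0.11 m and y of stone in the frame of kerb between -0.08 and 0.08 m), for 0.05 s.
At the end, for the whole second after the job is handed in: The knob stays undone (above 1.1 rad); the cobble is held still in the fingers (under 20 mm/s), centred over the gap within 8 mm, along it within 0.12 rad, level within 0.1 rad, its underside 4 to 28 mm above the tops of the surrounding stones, touching nothing of the panel (value of joint knob above 1.1 rad and horizontal distance between stone and gap below 0.008 m and angle between the x axis of stone and the x axis of gap, either way round below 0.12 rad and angle between stone's own z axis and vertical below 0.1 rad and z of stone in the frame of gap between 0.004 and 0.028 m and contact force between stone and panel below 0.05 N and contact force between stone and the fingers above 1 N and linear speed of stone below 0.02 m/s); the arm keeps its last pose, push and grip.
It fails at once if the freshly painted panel is touched (contact force between panel and anything else above 1 N).
It fails at once if the kerb is shifted or tipped (distance of kerb from where it was at the start of the episode above 0.01 m or angle between kerb's own z axis and vertical above 0.1 rad).
It fails at once if another thing on the bench is disturbed (distance of any of jar, brush, halfstone from where it was at the start of the episode above 0.02 m).
It also fails if it takes over 58 s, if anything falls off the work surface, if the arm or the gripper's body presses on something with over 40 N, if the wrist force passes 120 N, or if a joint passes its speed limit or range.

## Working session

There is one attempt and no reset: what is moved stays moved. The work goes in short steps, each a Python script; the robot and the scene stay as the last script left them, time stands still between calls to the robot, and variables do not carry over. Pictures are saved under pics/ and viewed, at most 10 in all, crops included, and the job is handed in when it is done.

```bash
mkdir -p pics; ls; python3 - <<'E'
from cell import manip, cams
import cv2, numpy as np
for n in ("top","side"):
    c=cams.capture(n); cv2.imwrite(f"pics/{n}0.png",c["image"]); np.savez(f"{n}0.npz",**{k:np.asarray(v) for k,v in c.items()})
    print(n,c["intrinsics"],c["k1"],c["position"],c["orientation"],c["z_map"].min(),c["z_map"].max())
print(manip.state())
E
```

```text
pics
top [[422.12742959   0.         256.19354094]
 [  0.         422.12742959 193.83093711]
 [  0.           0.           1.        ]] -0.05694750410698351 [ 0.35503293 -0.08836109  1.22317318] [-2.11495955  2.14590494 -0.13335807] 0.0 2.2048018
side [[499.39984159   0.         251.61854165]
 [  0.         499.39984159 184.19042189]
 [  0.           0.           1.        ]] -0.12256190920137483 [0.37750782 0.91296628 0.94796449] [-0.26827038  2.78044829 -1.29950964] 0.0 3.327905
{'clock': 0.1, 'joint_pos': array([-1.38289353e+00,  2.64668329e-01,  1.60522591e+00, -1.95186324e-05,
        1.27368504e+00, -3.69014377e-02]), 'joint_velocities': array([ 0.0004429 , -0.00364438, -0.00082823,  0.00048356, -0.00071006,
       -0.0005374 ]), 'tau': array([ 1.42767303e-04, -5.03617036e+01, -3.58072650e+01,  7.30662933e-02,
        2.33550870e-02, -5.51383630e-05]), 'tool_pos': array([ 0.15034071, -0.65739525,  0.23752511]), 'tcp_rot': array([-3.11979964e+00, -3.52165470e-01,  2.64440328e-04]), 'contact_force': array([-0.03370523, -0.94078485, -0.20791969]), 'moment': array([ 0.02006842,  0.02890024, -0.00870968]), 'grasp_force': 0.0, 'gripper_width': 0.08829044296663145}
```

View pics/top0.png

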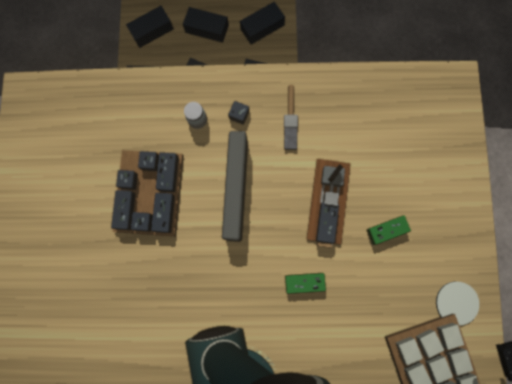

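View pics/side0.png

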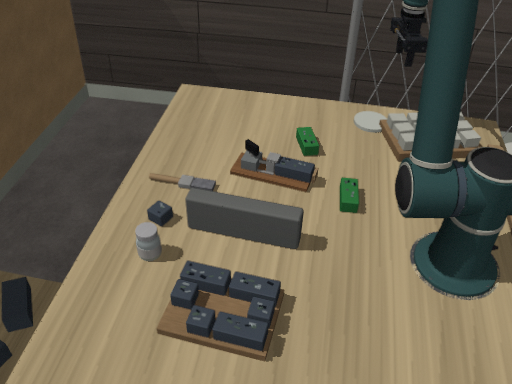

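The top view shows these stone-like candidates:
- A dark slate block in the jig at about (327,222).
- Green blocks at (389,229) and (305,283).
- A dark half cobble at (239,112).
- Cobbles glued to the panel at about (147,192).
- Pale stones on another tray at (435,355).

Only the block at (327,222) is dark, full length and clamped in the jig behind the lip, so it fits. The kerb is at (235,186). The gap is at about (146,191), and the half-stone gap is at the panel's upper left, about (131,158). I'll confirm this in an enlarged crop and measure.

```bash
cat > h.py <<'E'
import cv2, numpy as np
from scipy.spatial.transform import Rotation as R
def load(n):
    d=np.load(n); return {k:d[k] for k in d}
def rays(c,uv):
    s=cv2.undistortPoints(np.float64(uv).reshape(-1,1,2),c["intrinsics"],np.array([float(c["k1"]),0,0,0])).reshape(-1,2)
    return np.c_[s,np.ones(len(s))]
def onplane(c,uv,z):
    d=R.from_rotvec(c["orientation"]).apply(rays(c,uv)); p=c["position"]
    return p+d*((z-p[2])/d[:,2])[:,None]
def cloud(c):
    H,W=c["z_map"].shape; uv=np.stack(np.meshgrid(np.arange(W),np.arange(H)),-1).reshape(-1,2)
    return (R.from_rotvec(c["orientation"]).apply(rays(c,uv)*c["z_map"].reshape(-1,1))+c["position"]).reshape(H,W,3)
def rect(P):
    (cx,cy),(w,h),a=cv2.minAreaRect(np.float32(P[:,:2]*1000)); 
    if w<h: w,h,a=h,w,a+90
    return np.round([cx,cy,w,h],1),round((a+90)%180-90,1)
E
python3 - <<'E'
from h import *
out=[]
for n,b in (("top",[(100,250,140,245),(300,420,150,250)]),("side",[(150,320,180,350),(225,325,120,200)])):
    c=load(n+"0.npz"); X=cloud(c); np.save(n+"X.npy",X); im=c["image"]; z=X[...,2]
    print(n,"table z",np.median(z[c["z_map"]>0]))
    hsv=cv2.cvtColor(im,cv2.COLOR_BGR2HSV)
    for (x0,x1,y0,y1) in b:
        cr=im[y0:y1,x0:x1]; out.append(cv2.resize(cr,(380,int(380*cr.shape[0]/cr.shape[1])),interpolation=cv2.INTER_CUBIC)[:290])
    if n=="top":
        for lo,hi in ((.009,.03),(.035,.075),(.09,.13)):
            m=((z>lo)&(z<hi)&(c["z_map"]>0)).astype(np.uint8); k,l,s,ce=cv2.connectedComponentsWithStats(m,connectivity=4)
            for i in range(1,k):
                if s[i,4]>40 and s[i,0]>90 and s[i,0]+s[i,2]<430 and s[i,1]>70 and s[i,1]<300:
                    P=X[l==i]; print(lo,s[i],np.round(ce[i]),"z",round(np.median(P[:,2]),4),rect(P),"hsv",np.median(hsv[l==i],0))
    # colours
    for u,v in (((327,222),(332,198),(335,178),(321,190),(167,172),(146,190),(330,120)) if n=="top" else ((294,168),(252,148),(205,273),(230,312),(240,170))):
        print(n,u,v,hsv[v,u],np.round(X[v,u],3))
W=[cv2.copyMakeBorder(o,0,290-o.shape[0],0,10,cv2.BORDER_CONSTANT) for o in out]
cv2.imwrite("pics/crop0.png",np.vstack([np.hstack(W[:2]),np.hstack(W[2:])]))
E
```

```text
top table z -0.0004998661382173974
0.009 [284  85  14  64 663] [291. 122.] z 0.0181 (array([ 771.4, -162.5,  198.3,   38.8]), -1.3) hsv [ 17.  19. 114.]
0.009 [229 110  21  14  46] [240. 118.] z 0.0196 (array([768.3, -14.2,  63.3,  29.3]), -70.9) hsv [19.5 74.5 41. ]
0.009 [ 113  150   70   86 1815] [148. 190.] z 0.0202 (array([550.1, 259.6, 244.8, 182.5]), -4.1) hsv [ 16. 122.  95.]
0.009 [ 307  158   43   86 1474] [327. 198.] z 0.015 (array([ 518.4, -265.8,  241.1,   98.1]), -8.9) hsv [ 14. 143. 102.]
0.035 [228 101  21  20 259] [238. 111.] z 0.0396 (array([783.7,  -9.1,  51.8,  49.3]), -24.1) hsv [100.  20.  68.]
0.035 [186 109  20  18 135] [198. 120.] z 0.0554 (array([757.7, 109.6,  60.4,  31.9]), -58.9) hsv [25. 27. 68.]
0.035 [ 138  151   40   41 1082] [161. 168.] z 0.0596 (array([607. , 226.3, 110.6, 109. ]), -4.4) hsv [101.  25.  62.]
0.035 [ 317  165   28   83 1242] [329. 208.] z 0.0537 (array([ 498.3, -261.5,  227.9,   57.1]), -9.7) hsv [45. 23. 65.]
0.035 [116 169  21  20 344] [126. 179.] z 0.0594 (array([584.4, 315.3,  51.8,  48.9]), -5.1) hsv [90. 23. 62.]
0.035 [ 111  1
[... 483 characters left out ...]
] [336. 172.] z 0.0955 (array([ 585. , -277.2,   48.4,   13.5]), -35.1) hsv [18. 76. 40.]
top 327 222 [95 24 65] [ 0.452 -0.253  0.054]
top 332 198 [ 30  12 130] [ 0.516 -0.268  0.068]
top 335 178 [21 38 47] [ 0.576 -0.281  0.049]
top 321 190 [ 13  83 105] [ 0.548 -0.245  0.016]
top 167 172 [105  31  65] [0.6   0.194 0.06 ]
top 146 190 [ 15 125 116] [0.555 0.263 0.024]
top 330 120 [ 20 101 169] [ 0.762 -0.282  0.003]
side table z -0.0011036307490720487
side 294 168 [109  46  78] [ 0.448 -0.234  0.055]
side 252 148 [170  40  19] [ 0.578 -0.262  0.087]
side 205 273 [107  46  77] [0.601 0.202 0.061]
side 230 312 [ 16 106 130] [0.53  0.264 0.015]
side 240 170 [ 13 138 116] [ 0.611 -0.248  0.01 ]
```

View pics/crop0.png

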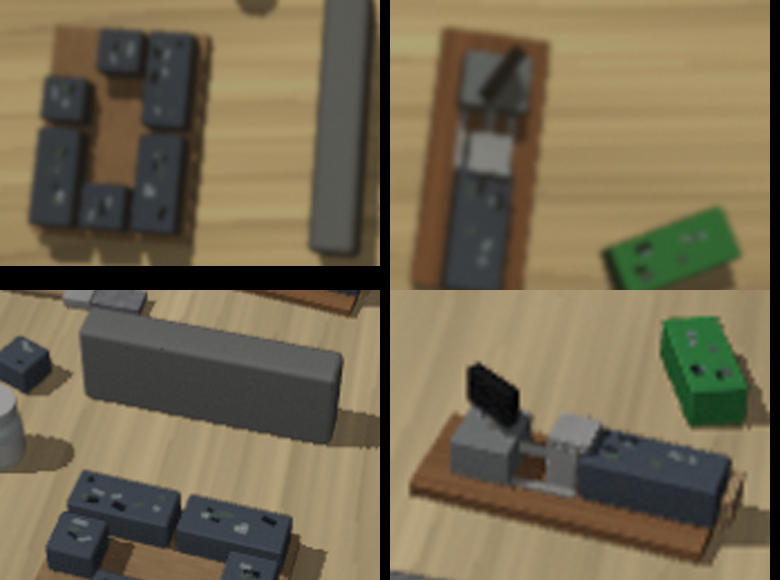

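The crop confirms it: the dark flecked block clamped under the steel lip is the target, and the look-alikes are green. The knob's bar runs at about -36° in the world and the jig at -8.9°. Next I'll undo the knob.

```bash
cat >> h.py <<'E'
def down(t):
    """tool pointing down, closing line at world angle t"""
    y=np.array([np.cos(t),np.sin(t),0]); z=np.array([0,0,-1.]); return R.from_matrix(np.c_[np.cross(y,z),y,z]).as_rotvec()
E
python3 - <<'E'
from h import *
from cell import manip, inverse_kinematics, cams
t=np.radians(-36+90); p=np.array([.585,-.277,.071]); up=p+[0,0,.12]
best=None
for tt in (t,t-np.pi):
    q=inverse_kinematics(up,down(tt))
    print(tt,None if q is None else np.round(q,3))
    if q is not None and q[5]-1.25>-2.45 and q[5]<2.5: best=tt if best is None else best
o=down(best)
manip.set_gripper(.05,10)
manip.move_pose(up,o); manip.move_linear(p,.1)
s=manip.state(); print(s["clock"],s["tool_pos"],s["contact_force"],s["joint_pos"])
manip.set_gripper(.0,25); s=manip.state(); print(s["gripper_width"],s["grasp_force"],s["contact_force"],s["moment"])
q0=np.array(manip.state()["joint_pos"])
for d in (.2,.4,.6,.8,1.0,1.1,1.2):
    q=q0.copy(); q[5]-=d; manip.set_joints(q); s=manip.state()
    print(d,s["clock"],np.round(s["tool_pos"],4),np.round(s["contact_force"],1),np.round(s["moment"],3),round(s["gripper_width"],4))
c=cams.capture("side"); np.savez("side1.npz",**{k:np.asarray(v) for k,v in c.items()})
cv2.imwrite("pics/side1.png",cv2.resize(c["image"][90:220,200:340],None,fx=4,fy=4,interpolation=cv2.INTER_CUBIC))
E
```

```text
0.9424777960769379 [-0.481  0.245  1.718  0.     1.179 -1.423]
-2.199114857512855 [-0.481  0.245  1.718 -0.     1.179  1.718]
4.2417 [ 0.5857217  -0.27737721  0.07199939] [0.05928794 0.21716452 0.15497025] [-4.80703749e-01  3.57754829e-01  1.80930370e+00 -8.31569737e-06
  9.72761549e-01  1.71841188e+00]
0.013894841739817872 24.999986942857504 [-2.42654103 -3.58426426 -0.02496894] [-0.47349045  0.32162627  0.02097027]
0.2 5.1833 [ 0.5848 -0.2776  0.0712] [ 0.6 -0.1  0.5] [0.087 0.011 0.064] 0.0138
0.4 5.4917 [ 0.5848 -0.2773  0.0711] [1.5 1.3 1.4] [ 0.29  -0.059  0.064] 0.0139
0.6 5.8 [ 0.5849 -0.2771  0.0712] [1.2 3.  1.5] [ 0.584 -0.138  0.058] 0.0138
0.8 6.1083 [ 0.5849 -0.2769  0.0711] [1.2 5.5 1.8] [ 0.884 -0.217 -0.019] 0.0135
1.0 6.4167 [ 0.5848 -0.2766  0.0711] [1.3 6.3 2.7] [ 0.997 -0.164  0.09 ] 0.0138
1.1 6.6667 [ 0.5847 -0.2764  0.0711] [1.9 6.7 1.6] [ 1.038 -0.147 -0.004] 0.0138
1.2 6.9167 [ 0.5847 -0.2764  0.0711] [0.7 6.4 2.8] [ 1.094 -0.106 -0.315] 0.0138
```

View pics/side1.png

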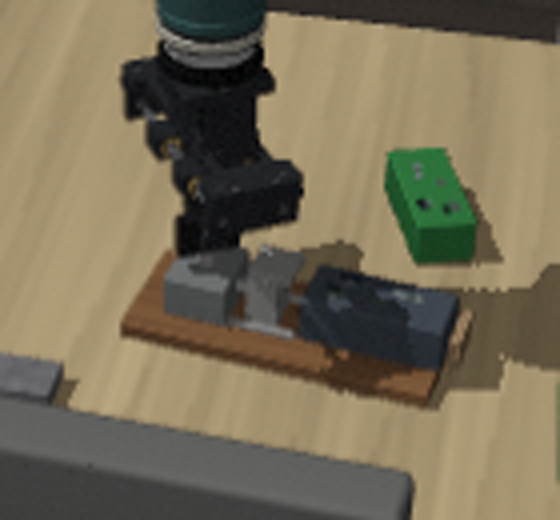

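The gripper has turned the bar: the jaw is clear of the cobble, with a visible gap at (300,300) in the crop. The moment rose to 0.31 N m, so the end stop is reached. I'll release, rise and look again before grasping.

```bash
python3 - <<'E'
from h import *
from cell import manip, inverse_kinematics, cams
manip.set_gripper(.04); p=manip.state()["tool_pos"]
manip.move_linear(p+[0,0,.12],.15)
a=np.radians(-8.9); u=np.array([np.cos(a),np.sin(a)])
q=manip.state()["joint_pos"].copy(); q[0]-=.5; manip.set_joints(q)
c=cams.capture("top"); np.savez("top2.npz",**{k:np.asarray(v) for k,v in c.items()})
X=cloud(c); z=X[...,2]
J=np.array([.5184,-.2658]); d=X[...,:2]-J; lx=d@u; ly=d@[-u[1],u[0]]
for nm,m in (("stone",(z>.045)&(z<.062)&(lx<-.02)&(abs(ly)<.04)),("jaw",(z>.062)&(z<.07)&(abs(lx)<.06)&(abs(ly)<.04)),("bar",(z>.09)&(z<.1)&(abs(lx-.068)<.05)&(abs(ly)<.05))):
    print(nm,m.sum(),rect(X[m]),np.round(np.median(z[m]),4),"lx",lx[m].min().round(4),lx[m].max().round(4))
for t in (a+np.pi/2,a-np.pi/2):
    for pp in ([.452,-.2555,.15],[.55,.26,.16]):
        for b in (0,):
            qq=inverse_kinematics(pp,down(t if pp[1]<0 else t+np.radians(4.7))); print(pp,t,None if qq is None else np.round(qq,2))
print(manip.state()["clock"])
cv2.imwrite("pics/top2.png",cv2.resize(c["image"][130:260,260:420],None,fx=4,fy=4,interpolation=cv2.INTER_CUBIC))
E
```

```text
stone 695 (array([ 384.1, -240.1,  235. ,   53. ]), -12.7) 0.0545 lx -0.2522 -0.0201
jaw 148 (array([ 544.7, -271.3,   61.5,   36.2]), -8.9) 0.065 lx -0.0039 0.0576
bar 85 (array([ 585.5, -277.6,   47.8,   13.5]), 31.9) 0.0951 lx 0.0458 0.0877
[0.452, -0.2555, 0.15] 1.4154620233674011 [-0.56  0.04  2.03  0.    1.07 -1.98]
[0.55, 0.26, 0.16] 1.4154620233674011 [ 0.4   0.2   1.83  0.    1.11 -1.1 ]
[0.452, -0.2555, 0.15] -1.726130630222392 [-0.56  0.04  2.03 -0.    1.07  1.16]
[0.55, 0.26, 0.16] -1.726130630222392 [0.4  0.2  1.83 0.   1.11 2.04]
9.7417
```

View pics/top2.png

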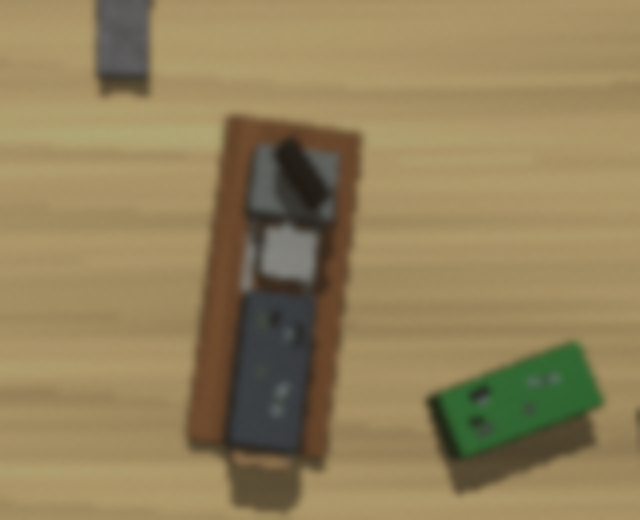

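The bar is now at about +41° relative to the jig, which puts the joint at about 1.41, on its stop. The lip (crop 290,250) is clear of the cobble (270,370), which is still seated. Next I'll grasp and lift.

```bash
python3 - <<'E'
from h import *
from cell import manip, cams
a=np.radians(-8.9); u=np.array([np.cos(a),np.sin(a)]); v=np.array([-u[1],u[0]])
c=load("top2.npz"); X=cloud(c); z=X[...,2]; J=np.array([.5184,-.2658]); d=X[...,:2]-J; lx=d@u; ly=d@v
m=(z>.05)&(z<.059)&(lx<-.005)&(lx>-.135)&(abs(ly)<.04); print(m.sum(),rect(X[m]),"nominal",J-.067*u)
r=rect(X[m])[0][:2]/1000; g=J-.067*u
if np.linalg.norm(r-g)<.006: g=(g+r)/2
o=down(a-np.pi/2); manip.set_gripper(.082,30)
manip.move_pose([*g,.15],o); manip.move_linear([*g,.026],.1)
s=manip.state(); print(s["clock"],s["tool_pos"],s["contact_force"])
manip.set_gripper(0,30); s=manip.state(); print(s["gripper_width"],s["grasp_force"],s["contact_force"])
p=s["tool_pos"]; manip.move_linear([p[0],p[1],p[2]+.03],.06); s=manip.state(); print(s["tool_pos"],s["gripper_width"],s["contact_force"])
manip.move_linear([p[0],p[1],.195],.12); s=manip.state(); print(s["clock"],s["tool_pos"],s["gripper_width"],s["contact_force"])
c=cams.capture("side"); np.savez("side3.npz",**{k:np.asarray(v) for k,v in c.items()})
cv2.imwrite("pics/side3.png",cv2.resize(c["image"][60:260,180:400],None,fx=3,fy=3,interpolation=cv2.INTER_CUBIC))
E
```

```text
653 (array([ 450.5, -256.1,  113.1,   50. ]), -9.4) nominal [ 0.45220669 -0.2554344 ]
12.975 [ 0.45198409 -0.25615978  0.02673941] [-1.10414012 -0.7865755  -0.18932087]
0.04945140332967895 29.99941015150398 [ 0.32986965 -0.18367298  1.72383028]
[ 0.45152412 -0.25590954  0.05644785] 0.049996952277927546 [ 0.61987973 -0.27589219 -2.43805829]
15.5167 [ 0.45077677 -0.25544486  0.19387405] 0.049987957503434405 [ 0.30816573 -0.00711989 -2.66364798]
```

View pics/side3.png

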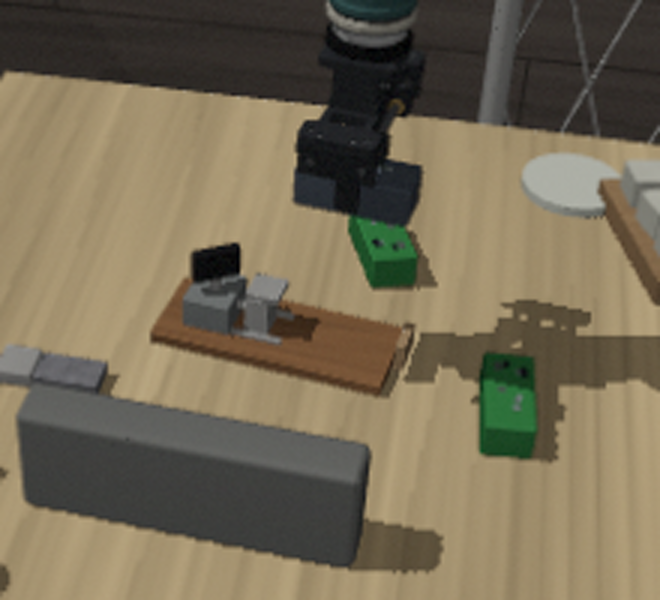

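The cobble hangs level in the fingers at crop (358,190), clear of the jig, and the load reads 2.7 N as expected. I'll carry it over the kerb to just above the gap.

```bash
python3 - <<'E'
from h import *
from cell import manip, cams
g=np.array([.5501,.2596]); o=down(np.radians(-4.3-90))
manip.move_linear([*g,.195],.12,rot=o)
manip.dwell(.3); s=manip.state(); print(s["clock"],s["tool_pos"],s["gripper_width"],s["contact_force"])
manip.move_linear([*(g+(g-s["tool_pos"][:2])),.105],.05); manip.dwell(.3)
s=manip.state(); print(s["clock"],s["tool_pos"],s["gripper_width"],s["contact_force"])
for n in ("side","top"):
    c=cams.capture(n); np.savez(n+"4.npz",**{k:np.asarray(v) for k,v in c.items()})
    X=cloud(c); Y=X; z=X[...,2]; hsv=cv2.cvtColor(c["image"],cv2.COLOR_BGR2HSV)
    im=c["image"][130:350,120:340] if n=="side" else c["image"][110:270,80:280]
    cv2.imwrite(f"pics/{n}4.png",cv2.resize(im,None,fx=2.6,fy=2.6,interpolation=cv2.INTER_CUBIC))
E
python3 -c "
import cv2,numpy as np
a=cv2.imread('pics/side4.png');b=cv2.imread('pics/top4.png');h=560
f=lambda i:cv2.resize(i,(395,int(395*i.shape[0]/i.shape[1])))
a,b=f(a),f(b);H=max(a.shape[0],b.shape[0]);p=lambda i:cv2.copyMakeBorder(i,0,H-i.shape[0],0,5,0)
cv2.imwrite('pics/both4.png',np.hstack([p(a),p(b)]))"
```

```text
20.3917 [0.55009004 0.25957376 0.19500502] 0.049947487527318216 [ 0.2569385  -0.4523987  -2.61509624]
22.6417 [0.55016558 0.25966232 0.105107  ] 0.04963169060727453 [ 0.16131555 -0.58416396 -3.36860481]
```

View pics/both4.png

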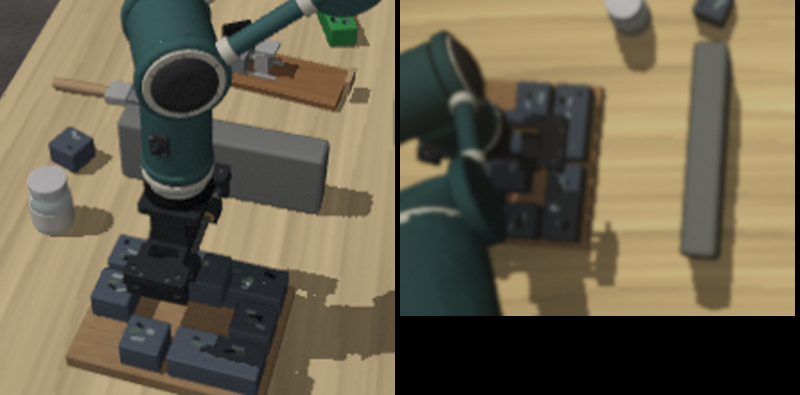

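The picture is ambiguous. The gripper hides much of the cobble, at side crop (165-220,275) and top crop (515,175), so I'll measure the cobble's points from depth.

```bash
python3 - <<'E'
from h import *
g=np.array([.5501,.2596]); a=np.radians(-4.3); u=np.array([np.cos(a),np.sin(a)]); v=np.array([-u[1],u[0]])
P=[]
for n in ("side","top"):
    c=load(n+"4.npz"); X=cloud(c); z=X[...,2]; d=X[...,:2]-g; lx=d@u; ly=d@v
    b=(abs(lx)<.085)&(abs(ly)<.075)&(c["z_map"]>0)
    for lo,hi in ((.07,.09),(.09,.1),(.1,.115),(.115,.128),(.128,.14),(.14,.16),(.16,.2)):
        m=b&(z>lo)&(z<hi); 
        if m.sum()>3: print(n,lo,m.sum(),"lx",np.percentile(lx[m],[1,50,99]).round(4),"ly",np.percentile(ly[m],[1,50,99]).round(4))
c=load("side4.npz"); im=c["image"]
A=cv2.resize(im[250:320,170:290],(780,455),interpolation=cv2.INTER_CUBIC); cv2.imwrite("pics/z4.png",cv2.convertScaleAbs(A,alpha=1.8,beta=15))
E
```

```text
side 0.09 23 lx [-0.0566 -0.0435 -0.0172] ly [-0.0128  0.0247  0.0265]
side 0.1 108 lx [-0.057  -0.0417 -0.0178] ly [-0.0143  0.0249  0.0273]
side 0.115 93 lx [-0.0567 -0.0415 -0.0178] ly [-0.0145  0.0247  0.0267]
side 0.128 347 lx [-0.0564 -0.0391  0.05  ] ly [-0.0239  0.0025  0.0263]
side 0.16 384 lx [-0.0347 -0.0254  0.0325] ly [-0.0739  0.0117  0.056 ]
top 0.09 4 lx [-0.054  -0.0292 -0.0254] ly [-0.0239 -0.0234  0.0056]
top 0.1 31 lx [-0.0551 -0.0464  0.0308] ly [-0.0247 -0.0236  0.0154]
top 0.115 23 lx [-0.0549 -0.0453  0.0536] ly [-0.0253 -0.0234  0.0168]
top 0.128 355 lx [-0.0547 -0.0294  0.0546] ly [-0.025  -0.0024  0.0242]
top 0.16 251 lx [-0.0324 -0.0073  0.0338] ly [-0.0571 -0.0418  0.0654]
```

View pics/z4.png

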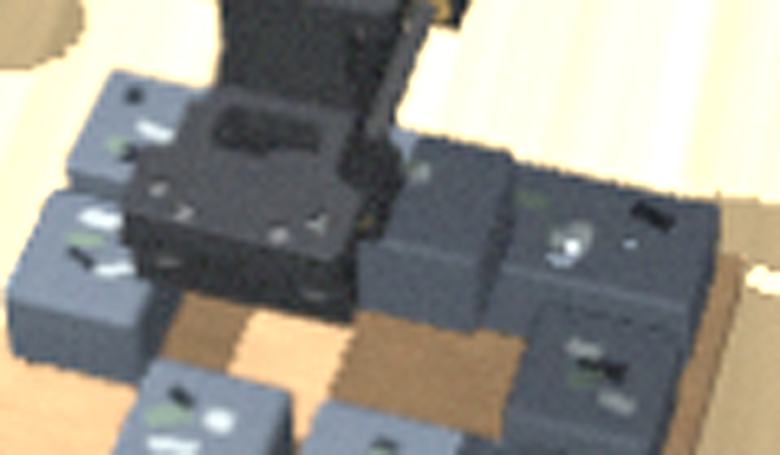

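The cobble's near end shows at crop (440,240). Depth puts it at -55 to +54.6 mm along the gap and ±25 mm across, level, with its underside at about 93 mm. It is centred and square, so I'll lower it by 18 mm, check and hand in.

```bash
python3 - <<'E'
from h import *
from cell import manip, cams, order
p=manip.state()["tool_pos"]; manip.move_linear([p[0],p[1],.087],.03); manip.dwell(1)
s=manip.state(); print(s["clock"],s["tool_pos"],s["gripper_width"],s["grasp_force"],s["contact_force"],abs(s["joint_velocities"]).max())
g=np.array([.5501,.2596]); a=np.radians(-4.3); u=np.array([np.cos(a),np.sin(a)]); v=np.array([-u[1],u[0]])
c=cams.capture("top"); X=cloud(c); z=X[...,2]; d=X[...,:2]-g; lx=d@u; ly=d@v
m=(abs(lx)<.085)&(abs(ly)<.075)&(z>.105)&(z<.125)
print("top face z",np.median(z[m]),np.percentile(lx[m],[1,99]),np.percentile(ly[m],[1,99]))
zt=np.median(z[m]); ok=abs(zt-.115)<.005 and np.linalg.norm(s["tool_pos"][:2]-g)<.003 and s["grasp_force"]>15
print(ok)
if ok: print(order.close_job())
E
```

```text
24.4917 [0.55012462 0.25965953 0.08697611] 0.049888252562873 29.999338248744607 [ 0.24710096 -0.50622743 -2.48940588] 0.0026712995067541745
top face z 0.11576393164767551 [-0.05468029  0.05404534] [-0.02494074  0.02318286]
True
the job is handed in; nothing more can be done
None
```

I've handed in the job: the knob is undone to its stop, and the cobble is held still over the gap, level, centred to within about 1 mm, with its underside about 15 mm above the surrounding stones. The hand-in returned no verdict.

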